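# Unload the book mould and seat the casting in the finishing jig

## Task

Empty the open mould: take the steel core bar with the red grip off the mould and stand it flat in the metal tray, then lift the brass casting out of its cavity and seat it, right way round, flat and fully home in the matching pocket of the dark wooden jig. Set both pieces down rather than dropping them, let go of them, and leave the other things on the bench where they are.

Things in the scene. Friction and masses are not known exactly. Their poses are not given: they have to be found in the camera images.
- die: Dark steel mould, fixed. Origin: on the bench under the centre of the main cavity rectangle; z up; sizes mm in own axes. Lower block x -75..85, y -65..65, rim at z 41. Upper half stands open, upright at the -x end: x -110..-82, y -60..60, up to z 108. Four lugs on the rim, 6 high (x 26..36 and 58..68, |y| 42..54), locate the core bar.
- die_cavity (a point): Centre of the cavity's floor, 25 above the bench (16 below the rim). Cavity: rectangle x -42..42, y -30..30 (mould axes) plus a tongue slot x 42..62, y -14..14; mouth chamfered 3.
- casting: Brass casting, 0.5 kg. Origin: centre of its plate's underside; z up. Plate x -40..40, y -28..28, 14 thick; tongue x 40..60, y -12..12, same thickness. To grip: wave-shaped rib on the plate, x -30..14, y -8..8 (16 thick, flat sides), z 14 to 54. Starts on the cavity floor, axes along the mould's, plate top 2 below the rim, 2 mm play all round.
- casting_tongue (a point): Point on the casting's tongue, 50 along the casting's +x from its origin, at underside level.
- core_bar: Loose steel bar, 0.3 kg, lying on the mould's rim over the casting's tongue: x -9..9, y -55..55, 14 high. Origin: centre of its underside; z up. Red grip block on its middle: x -9..9, y -15..15, z 14 to 44. Starts about 47 along the mould's +x from its origin, y along the mould's y. Lift straight up; the casting cannot come out before it.
- tray: Flat aluminium tray, fixed, 130 (x) by 160 (y), 22 high, walls and floor 4 thick. Origin: centre of its underside.
- tray_in (a point): Centre of the tray's inner floor (4 above the bench).
- jig: Dark wooden jig on a plywood base 180 by 124 (10 thick), fixed. Origin: on the bench under the centre of the main pocket rectangle; z up. Block x -64..84, y -52..52, top at z 28. Green-floored pocket, 10 deep: x -41.5..41.5, y -29.5..29.5 plus tongue slot x 41.5..61.5, y -13.5..13.5, mouth chamfered 3. Casting's +x goes along the jig's +x; it stands 4 proud.
- jig_seat (a point): Where the casting's origin belongs: centre of the pocket's floor, 18 above the bench.
- jig_tongue (a point): Where the casting_tongue point belongs: 50 along the jig's +x from jig_seat.
- wax_jar: Bystander: amber jar, 60 across, 75 high, loose. Origin: centre of underside.
- polish_can: Bystander: blue can, 54 across, 110 high, loose. Origin: centre of underside.
- statuette: Bystander: brass horse figure on a 60 by 50 base, about 132 high, fixed to the bench. Origin: centre of underside.
- sanding_block: Bystander: cork block 70 by 40 by 28 high, loose. Origin: centre of underside.
- brush: Bystander: brush lying on the bench, 160 long along its x, loose, under 40 high.
- mallet: Bystander: hammer lying on the bench, 240 long along its x, loose, under 50 high.
- mug: Bystander: white mug, 72 across, 85 high, handle at its +y, loose. Origin: centre of underside.
Mind the look-alikes: they are no part of the job. Leave any purple look-alike of the core_bar alone. What is shaped like the casting but green is not meant.

How it is judged:
On the way, in this order (a step that is already met when the one before it is completed fails the run):
1. the core bar stands in the tray, let go, while the casting is still in the mould (horizontal distance between core_bar and tray_in below 0.075 m and z of core_bar in the frame of tray_in below 0.004 m and angle between core_bar's own z axis and vertical below 0.08 rad and linear speed of core_bar below 0.03 m/s and contact force between core_bar and the fingers below 0.1 N and z of casting in the frame of die below 0.035 m and horizontal distance between casting and die below 0.02 m), for 0.2 s.
2. the casting is lifted clear of the mould (z of casting in the frame of die above 0.046 m), for 0.1 s.
At the end, for the whole second after the job is handed in: Casting in the jig's pocket: centre within 4 mm, tongue within 6 mm, underside within 3 mm of the floor, tilt under 0.04 rad, turned under 0.08 rad. Core bar standing in the tray: underside within 4 mm of its floor, within 75 mm of its centre, tilt under 0.08 rad. Both at rest (horizontal distance between casting and jig_seat below 0.004 m and horizontal distance between casting_tongue and jig_tongue below 0.006 m and z of casting in the frame of jig_seat below 0.003 m and angle between casting's own z axis and vertical below 0.04 rad and angle between the x axis of casting and the x axis of jig, either way round below 0.08 rad and linear speed of casting below 0.02 m/s and horizontal distance between core_bar and tray_in below 0.075 m and z of core_bar in the frame of tray_in below 0.004 m and angle between core_bar's own z axis and vertical below 0.08 rad and linear speed of core_bar below 0.03 m/s); the robot touches nothing.
It fails at once if a bystander (jar, can, cork block, brush, hammer, mug) is moved more than 25 mm (distance of any of wax_jar, polish_can, sanding_block, brush, mallet, mug from where it was at the start of the episode above 0.025 m).
It fails at once if the casting is dropped or knocked (faster than 0.6 m/s out of the fingers) (linear speed of casting above 0.6 m/s and contact force between casting and the fingers below 0.1 N).
It fails at once if the core bar is dropped or knocked (faster than 0.6 m/s out of the fingers) (linear speed of core_bar above 0.6 m/s and contact force between core_bar and the fingers below 0.1 N).
It also fails if it takes over 61 s, if anything falls off the work surface, if the arm or the gripper's body presses on something with over 40 N, if the wrist force passes 120 N, or if a joint passes its speed limit or range.

## Robot

A 6-joint arm with a two-finger parallel gripper is mounted at the origin on the work surface. World frame = base frame: x ahead of the robot, y to its left, z up, the work surface at z = 0. Lengths are in m, angles in rad, forces in N, time in s.
With the tool pointing down it reaches from about 0.25 to 0.775 m from the base axis. Payload 4 kg.
Tool frame: the origin (TCP) lies on the centre line of the jaws, within the pads' length; the fingertips stand robot.tips_ahead ahead of it and the grasp point (between the pads) lies 8 mm behind it (robot.tips_ahead is the distance from the TCP to the fingertips, in m); z points along the fingers, y is the line along which they close (so a half turn about z gives the same grasp; the last joint's range is limited). The gripper opens to 94 mm and grips with 3 to 60 N. Pads are 16 mm wide; open, the fingers measure 119 mm over their backs; the gripper's body (75 mm by 177 mm) begins 78 mm behind the grasp point.
Start: joints at [-1.223, 0.087, 1.371, -0, 1.684, -0.103], TCP at [0.24, -0.495, 0.217] pointing down, gripper open.
Joint ranges: [-3.1, 3.1], [-0.76, 2.03], [0.27, 2.55], [-1.08, 4.22], [0.17, 2.65], [-2.57, 2.57]. Speed limits (rad/s): [2.79, 2.79, 3.14, 3.14, 3.14, 3.14].

## Interface

Orientations are given as [roll, pitch, yaw] about the fixed x, y, z axes, in that order (R = Rz(yaw) Ry(pitch) Rx(roll)).
In Python, from bench import robot, snapshot, close_job, spotter gives the robot as it stands. The module is installed in compiled form; this text tells all that it offers.
- The arm moves only by the tool servo_tool, never from a script. Its argument "commands" is one flat list of numbers, 7 for each row, row after row: the shift along the tool's x, y, z in m, then the turn, a rotation vector about the tool's x, y, z in degrees, then the finger opening in m, from 0 to 0.094. In form: [x, y, z, ax, ay, az, grip, x, y, z, ax, ay, az, grip, ...]. A call has 1 to 10 rows; each row is the pose to reach, as a shift and turn from the pose commanded when the call began, along the tool's axes at that moment; what a row does not reach only later rows make up. A row lasts 1/8 s, in which the tool goes at most 62.5 mm and 10.7 degrees, less where a joint would pass 70% of its speed; a pose out of reach is approached as far as the arm can. A call with a gripper value outside its range is refused whole. The fingers move at their own pace and stop on an object; the grip force is fixed at half the most. Time passes only in rows, so rows that repeat a pose let the fingers close. It gives the time, the measured TCP pose, the force, the opening and the grip force at its end, in the units of the state.
- robot.get_obs(): the state, without advancing time (a new reading comes with each control period).
- snapshot(name): name is "scene" or "top" or "wrist"; returns a dict with "img" (420x560x3 uint8, blue, green, red), "camera_matrix" (3x3 intrinsics, pixels), "k1" (the pictures are not rectified: a ray, as slopes to the right and down, at radius r is drawn at 1 + k1 r^2 times it, then the intrinsics apply), "extrinsics" (4x4, takes a point from camera to world coordinates); the wrist camera has in their place "hand_eye" (4x4, takes a point from camera to tool coordinates, whose origin is the TCP and whose axes are the flange's). Camera axes: x right, y down, z forward; pixel columns grow to the right and rows downward; lengths in m; the calibration is good to about 2 mm. A picture is of the moment at which its call begins: read the wrist's pose just before it. There is no depth.
- close_job(): hands the job in; it is judged then, once.
Trained networks look in a picture, given as the dict that the camera call returned (one of the last four; its "shot" number tells which), for a name from the list of things; names that differ only in an ending like _2 or _b are one class to them, and where a whole thing is asked for, a point or a joint stands for the part that bears it (a point fixed in the world has none). Each returns a list of dicts, best first, with "conf" (0 to 1); they miss things now and then, are a little off and sometimes report something else, mostly with a low value. They report only what shows in the picture. A call takes as long as a camera call. They do not tell look-alikes from the thing itself.
- spotter.trace(name, picture): "region" (420x560 bool, what is visible of it) and "box" ([left, top, width, height] in pixels, round what is visible of it).
The state is a dict: "time": time; "joint_positions": joint angles; "qvel": joint speeds; "joint_torque": joint torques, N m; "tool_pos": TCP position; "ee_rot": TCP orientation; "wrist_force": force on the tool from outside, world axes, zero at the start; "wrist_torque": the same for the moment, N m; "width": finger opening in m; "finger_force": force on a finger pad.
Only numpy, scipy, OpenCV 4.12 (cv2) and the standard library are available. Lean on these libraries where they do the work, as an engineer would, in place of code of your own. Each camera call takes 0.05 s, during which the arm holds its last target. There are 200 camera calls.

## Working session

There is one attempt and no reset: what is moved stays moved. The work goes in short steps, Python scripts to look and compute and a tool call to move; the robot and the scene stay as the last step left them, time stands still between calls to the robot, and variables do not carry over. Pictures are saved under pics/ and viewed, at most 10 in all, crops included, and the job is handed in when it is done.

Besides the shell and the picture viewer there is one more tool, called after "Call:" in YAML: its name, and indented under it one key for each argument. servo_tool: Moves the arm, as the interface text tells. Its arguments: {"type":"object","properties":{"commands":{"type":"array","items":{"type":"number"}}},"required":["commands"]}

```bash
mkdir -p pics
python3 - <<'E'
from bench import robot, snapshot, spotter
import cv2,numpy as np
o=robot.get_obs();print({k:np.round(v,3) for k,v in o.items()});print(robot.tips_ahead)
ims=[]
for n in ["scene","top"]:
    s=snapshot(n);ims.append(s["img"]);cv2.imwrite(f"pics/{n}0.png",s["img"])
    print(n,s["camera_matrix"].tolist(),s["k1"],np.round(s["extrinsics"],3).tolist())
    for t in ["die","casting","core_bar","tray","jig"]:
        print(t,[(round(d["conf"],2),d["box"]) for d in spotter.trace(t,s)][:4])
E
```

```text
{'time': np.float64(0.0), 'joint_positions': array([-1.223,  0.088,  1.372,  0.   ,  1.684, -0.103]), 'qvel': array([-0.   ,  0.001, -0.   , -0.002, -0.001, -0.001]), 'joint_torque': array([-1.0000e-03, -3.4019e+01, -3.0243e+01,  7.2000e-02,  3.3000e-02,
       -0.0000e+00]), 'tool_pos': array([ 0.239, -0.495,  0.215]), 'ee_rot': array([-3.139, -0.   ,  0.451]), 'wrist_force': array([ 0.101, -0.779, -0.014]), 'wrist_torque': array([ 0.012, -0.096,  0.007]), 'finger_force': np.float64(0.0), 'width': np.float64(0.094)}
0.011
scene [[396.65317204482386, 0.0, 288.26629773903414], [0.0, 396.65317204482386, 204.53477524816805], [0.0, 0.0, 1.0]] -0.0021698772362773963 [[-0.552, 0.554, -0.623, 1.156], [0.834, 0.372, -0.408, 0.392], [0.006, -0.744, -0.668, 0.734], [0.0, 0.0, 0.0, 1.0]]
die [(0.87, [196.0, 118.0, 63.2, 74.2])]
casting [(0.57, [223.4, 146.0, 16.1, 19.1]), (0.55, [160.1, 148.0, 25.7, 24.1])]
core_bar [(0.85, [126.9, 244.0, 47.2, 21.6]), (0.78, [203.1, 153.8, 40.2, 18.7]), (0.36, [242.8, 117.0, 13.3, 9.5])]
tray [(0.75, [377.9, 229.0, 92.2, 68.2])]
jig [(0.97, [256.2, 198.5, 63.3, 65.3]), (0.24, [224.5, 144.2, 15.9, 20.2])]
top [[422.44036171963853, 0.0, 274.61471759283927], [0.0, 422.44036171963853, 203.178779054348], [0.0, 0.0, 1.0]] -0.01285840915018353 [[-0.01, -0.997, 0.074, 0.445], [-1.0, 0.011, 0.005, -0.034], [-0.005, -0.074, -0.997, 1.232], [0.0, 0.0, 0.0, 1.0]]
die [(0.88, [334.3, 198.1, 77.0, 88.1]), (0.7, [316.5, 142.7, 20.3, 25.3])]
casting [(0.55, [353.7, 219.6, 26.6, 32.5]), (0.36, [212.3, 239.9, 20.7, 28.3])]
core_bar [(0.85, [345.4, 209.0, 35.6, 18.4]), (0.78, [388.7, 297.1, 30.6, 30.7]), (0.69, [324.6, 96.4, 31.7, 20.0])]
tray [(0.59, [120.9, 201.7, 66.6, 55.3])]
jig [(0.73, [236.0, 165.5, 61.4, 65.3])]
```

Run:
```python
import cv2
a=cv2.imread("pics/top0.png")[80:345,90:450];cv2.imwrite("pics/top0c.png",cv2.resize(a,None,fx=2.2,fy=2.2,interpolation=3))
```

```text
(no output)
```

View pics/top0c.png

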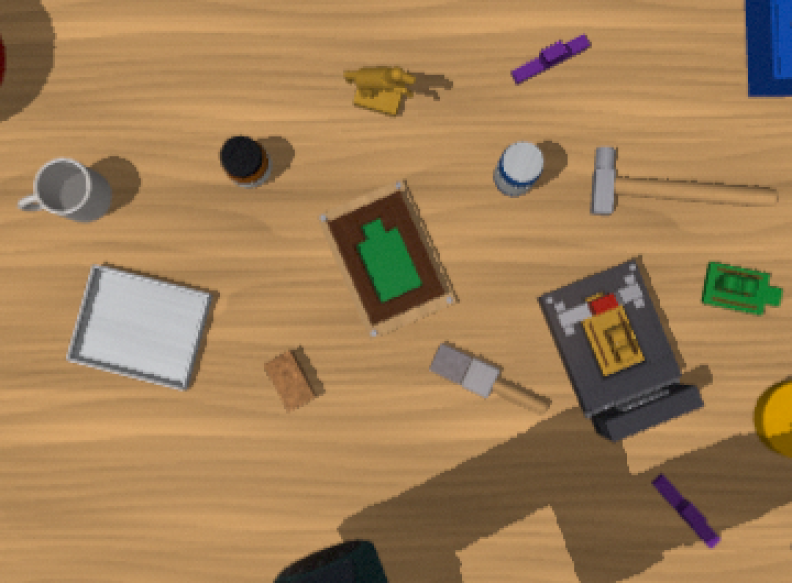

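View pics/scene0.png

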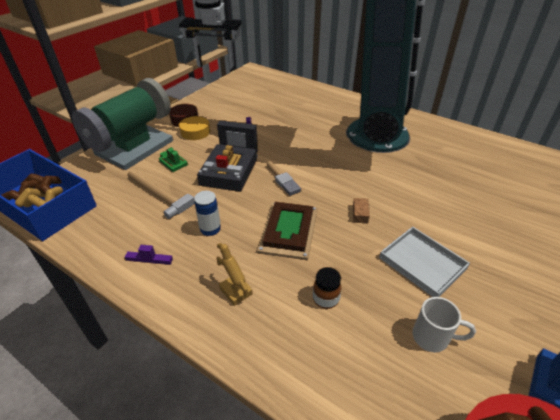

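Top view (full-image pixels). Candidates for the core bar:
- (364,218): grey bar with a red grip, lying on the mould. This is the one.
- (340,107) and (401,312): purple look-alikes, to be left alone.

Candidates for the casting:
- (370,232): brass, in the mould. This is the one.
- (426,210): green look-alike.
- The horse at (262,118), which is also brass.

The tray is at (154,228) and the jig at (267,198). Next I'll compute coarse poses.

```bash
cat > h.py <<'E'
import numpy as np, cv2
from scipy.spatial.transform import Rotation as R
from scipy.optimize import least_squares
from bench import robot, snapshot, spotter
def obs():
    o=robot.get_obs(); return o
def T(o):
    M=np.eye(4); M[:3,:3]=R.from_euler('xyz',o["ee_rot"]).as_matrix(); M[:3,3]=o["tool_pos"]; return M
def shoot(n):
    o=obs(); s=snapshot(n)
    s["E"]=s["extrinsics"] if n!="wrist" else T(o)@s["hand_eye"]
    return s
def pack(s): return dict(K=s["camera_matrix"],k1=s["k1"],E=s["E"])
def proj(P,s):
    c=(np.atleast_2d(P)-s["E"][:3,3])@s["E"][:3,:3]; u=c[:,:2]/c[:,2:]
    u=u*(1+s["k1"]*(u**2).sum(1,keepdims=True)); K=s["camera_matrix"]
    return u*[K[0,0],K[1,1]]+[K[0,2],K[1,2]]
def ray(p,s,z):
    K=s["camera_matrix"];d=(np.atleast_2d(p)-[K[0,2],K[1,2]])/[K[0,0],K[1,1]]
    u=d.copy()
    for _ in range(5): u=d/(1+s["k1"]*(u**2).sum(1,keepdims=True))
    w=np.c_[u,np.ones(len(u))]@s["E"][:3,:3].T; c=s["E"][:3,3]
    return c+w*((z-c[2])/w[:,2])[:,None]
def fit(model,pix,s,x0,z0=0):
    "planar pose (x,y,yaw) of points model (mm) seen at pix"
    m=np.array(model,float)/1000
    def f(q):
        c,n=np.cos(q[2]),np.sin(q[2])
        P=np.c_[q[0]+c*m[:,0]-n*m[:,1],q[1]+n*m[:,0]+c*m[:,1],m[:,2]+z0]
        return (proj(P,s)-pix).ravel()
    r=least_squares(f,x0); return r.x, np.abs(r.fun).max()
def goal(x,y,z,yaw,o=None):
    o=o or obs(); M=T(o); G=R.from_euler('xyz',[np.pi,0,yaw]).as_matrix()
    d=M[:3,:3].T@(np.array([x,y,z])-M[:3,3]); a=R.from_matrix(M[:3,:3].T@G).as_rotvec(degrees=True)
    return np.round(d,4).tolist(),np.round(a,2).tolist()
E
python3 - <<'E'
from h import *
s=shoot("top"); f=lambda L:np.array(L)/2.2+[90,80]
die,e=fit([(85,65,41),(85,-65,41),(-75,-65,41),(-75,65,41)],f([(540,297),(638,258),(686,372),(590,412)]),s,[.4,-.2,.4]);print("die",die,e)
jig,e=fit([(90,62,10),(90,-62,10),(-90,-62,10),(-90,62,10)],f([(324,217),(404,184),(456,301),(375,333)]),s,[.4,0,.4]);print("jig/plywood",jig,e)
tr,e=fit([(65,80,22),(65,-80,22),(-65,-80,22),(-65,80,22)],f([(98,265),(217,293),(187,388),(68,358)]),s,[.4,.2,-.3]);print("tray",tr,e)
print("bar",ray(f([(604,303)]),s,.085))
w=shoot("wrist");print(w["hand_eye"].round(3).tolist(),w["camera_matrix"][0])
x=die[0]+.047*np.cos(die[2]);y=die[1]+.047*np.sin(die[2])
print(x,y,goal(x,y,.22,die[2]))
E
```

```text
die [ 0.4452159  -0.2940087   0.37762724] 1.1418064954241345
jig/plywood [ 0.55326879 -0.00641316  0.39575752] 3.0783391107443947
tray [ 0.4674654   0.31627392 -0.26770171] 1.2942696742787234
bar [[ 0.48852512 -0.27195014  0.085     ]]
[[-0.001, -0.971, -0.241, 0.072], [1.0, -0.001, -0.001, 0.0], [0.001, -0.241, 0.971, -0.168], [0.0, 0.0, 0.0, 1.0]] [349.53617628   0.         276.7247959 ]
0.48890437945815274 -0.27667905433652773 ([0.3195, -0.088, -0.0035], [0.01, 0.0, 4.19])
```

Call:
servo_tool:
  commands: [0.055,-0.015,-0.01,0,0,-1,0.094,0.11,-0.03,-0.02,0,0,-2,0.094,0.165,-0.045,-0.03,0,0,-3,0.094,0.22,-0.06,-0.03,0,0,-4,0.094,0.27,-0.075,-0.03,0,0,4,0.094,0.31,-0.088,-0.03,0,0,4,0.06,0.31,-0.088,-0.03,0,0,4,0.06,0.31,-0.088,-0.03,0,0,4,0.06]

```text
time: 1.7
tool_pos: [0.48, -0.2811, 0.2464]
ee_rot: [3.141, 0.001, 0.381]
wrist_force: [-0.8, -0.2, -0.3]
width: 0.0671
finger_force: 0.0
```

Run:
```python
from h import *
print(obs()["tool_pos"],obs()["ee_rot"],obs()["time"])
s=shoot("wrist");cv2.imwrite("pics/w1.png",s["img"]);np.savez("w1.npz",**pack(s))
for t in ["die","casting","core_bar"]: print(t,[(round(d["conf"],2),d["box"]) for d in spotter.trace(t,s)][:3])
```

```text
[ 0.47999912 -0.28111936  0.24644248] [3.14127527e+00 7.10239099e-04 3.81061931e-01] 1.7
die [(0.71, [210.0, 134.2, 122.5, 175.3])]
casting [(0.97, [247.0, 159.4, 50.5, 90.1]), (0.75, [386.6, 176.0, 80.6, 70.8])]
core_bar [(0.91, [216.6, 167.2, 110.6, 26.3]), (0.72, [262.8, 348.2, 28.8, 46.0])]
```

View pics/w1.png

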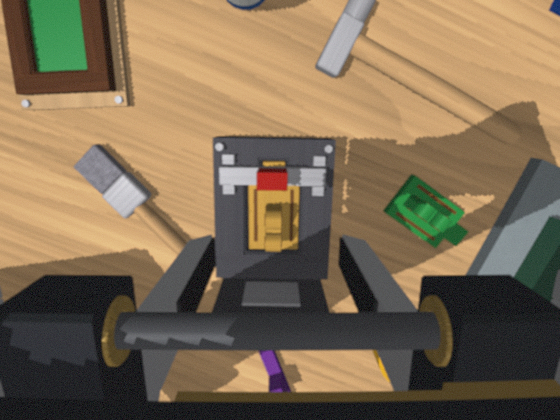

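The wrist view shows the mould. The bar lies across y≈177 with the red grip at (272,180), the brass casting's rib is at (274,222), and the green look-alike is at (427,210). I'll take a close crop to check the choice and pick points.

Run:
```python
import cv2
a=cv2.imread("pics/w1.png")[125:290,200:350];cv2.imwrite("pics/w1c.png",cv2.resize(a,None,fx=3.6,fy=3.6,interpolation=2))
```

```text
(no output)
```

View pics/w1c.png

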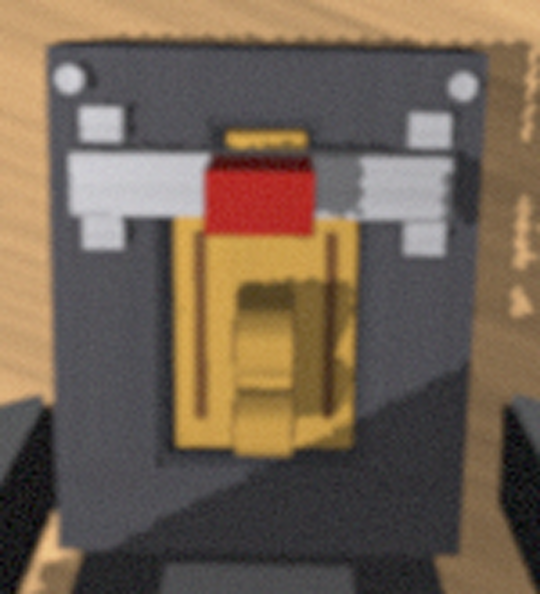

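Run:
```python
from h import *
w=np.load("w1.npz");s=dict(camera_matrix=w["K"],k1=float(w["k1"]),E=w["E"]); f=lambda L:np.array(L)/3.6+[200,125]
print("die",fit([(85,65,41),(85,-65,41),(-75,-65,41),(-75,65,41),(68,54,47),(68,42,47),(68,-42,47),(68,-54,47)],f([(48,45),(485,53),(458,553),(60,545),(80,106),(123,106),(410,112),(452,115)]),s,[.445,-.294,.38]))
print("red",fit([(9,15,44),(9,-15,44),(-9,-15,44),(-9,15,44)],f([(207,170),(314,172),(314,234),(207,234)]),s,[.488,-.277,.38],.041))
c=[(40,28),(40,-28),(-40,-28),(-40,28)]
print("cast",fit([(-40,-28,14),(-40,28,14),(60,12,14),(60,-12,14)],f([(353,447),(177,447),(226,131),(306,131)]),s,[.445,-.294,.38],.025))
b=fit([(9,15,44),(9,-15,44),(-9,-15,44),(-9,15,44)],f([(207,170),(314,172),(314,234),(207,234)]),s,[.488,-.277,.38],.041)[0]
```

```text
die (array([ 0.44841201, -0.28910436,  0.36089571]), np.float64(1.2152756783395944))
red (array([ 0.49200253, -0.27176807,  0.37244276]), np.float64(0.9965321247704537))
cast (array([ 0.44921913, -0.28973532,  0.37578786]), np.float64(0.17485939223243463))
```

```bash
python3 -c "
from h import *
print(goal(.492,-.272,.071,.372))"
```

```text
([0.0152, -0.0045, 0.1756], [0.02, 0.01, 0.4])
```

Call:
servo_tool:
  commands: [0.015,-0.0045,0.03,0,0,0.4,0.06,0.015,-0.0045,0.08,0,0,0.4,0.06,0.015,-0.0045,0.12,0,0,0.4,0.06,0.015,-0.0045,0.15,0,0,0.4,0.06,0.015,-0.0045,0.165,0,0,0.4,0.06,0.015,-0.0045,0.175,0,0,0.4,0.06,0.015,-0.0045,0.175,0,0,0.4,0.06]

```text
time: 2.78
tool_pos: [0.4926, -0.2714, 0.0717]
ee_rot: [3.141, -0.0, 0.374]
wrist_force: [1.1, -0.1, 0.7]
width: 0.0598
finger_force: 0.0
```

Call:
servo_tool:
  commands: [0,0,0,0,0,0,0.04,0,0,0,0,0,0,0.02,0,0,0,0,0,0,0.02,0,0,0,0,0,0,0.02,0,0,0,0,0,0,0.02,0,0,0,0,0,0,0.02]

```text
time: 3.52
tool_pos: [0.4928, -0.271, 0.072]
ee_rot: [3.141, -0.001, 0.374]
wrist_force: [-1.5, 0.8, 2.8]
width: 0.0298
finger_force: 30.0
```

Call:
servo_tool:
  commands: [0,0,-0.006,0,0,0,0.02,0,0,-0.02,0,0,0,0.02,0,0,-0.05,0,0,0,0.02,0,0,-0.09,0,0,0,0.02,0,0,-0.13,0,0,0,0.02,0,0,-0.15,0,0,0,0.02]

```text
time: 4.28
tool_pos: [0.4933, -0.2716, 0.2251]
ee_rot: [3.137, -0.003, 0.374]
wrist_force: [-0.7, -0.0, -1.7]
width: 0.0297
finger_force: 30.0
```

```bash
python3 -c "
from h import *
print(obs()['tool_pos'],goal(.467,.316,.22,-.13), goal(.54,-.02,.22,.37))"
```

```text
[ 0.49326683 -0.27164363  0.22514659] ([0.1902, -0.5566, 0.0033], [0.2, -0.2, 28.87]) ([0.1354, -0.2172, 0.0046], [0.24, -0.15, 0.23])
```

Call:
servo_tool:
  commands: [0.01,-0.03,0,0,0,2,0.02,0.026,-0.078,0,0,0,5,0.02,0.043,-0.126,0,0,0,8,0.02,0.06,-0.175,0,0,0,11,0.02,0.076,-0.223,0,0,0,14,0.02,0.093,-0.272,0,0,0,17,0.02,0.109,-0.32,0,0,0,20,0.02,0.126,-0.368,0,0,0,23,0.02,0.142,-0.416,0,0,0,26,0.02,0.155,-0.455,0,0,0,29,0.02]

```text
time: 5.52
tool_pos: [0.4701, 0.2109, 0.2219]
ee_rot: [-3.142, -0.0, -0.133]
wrist_force: [0.8, 0.6, -3.2]
width: 0.0299
finger_force: 30.0
```

```bash
python3 -c "
from h import *
print(obs()['tool_pos'],goal(.467,.316,.10,-.13))"
```

```text
[0.47014497 0.21094526 0.22190486] ([-0.0171, -0.1037, 0.1219], [-0.0, -0.03, -0.17])
```

Call:
servo_tool:
  commands: [-0.008,-0.045,0,0,0,0,0.02,-0.015,-0.09,0.02,0,0,0,0.02,-0.017,-0.104,0.06,0,0,0,0.02,-0.017,-0.104,0.1,0,0,0,0.02,-0.017,-0.104,0.14,0,0,0,0.02,-0.017,-0.104,0.165,0,0,0,0.02,-0.017,-0.104,0.175,0,0,0,0.02,-0.017,-0.104,0.18,0,0,0,0.02]

```text
time: 6.52
tool_pos: [0.4679, 0.3146, 0.0418]
ee_rot: [-3.141, -0.001, -0.132]
wrist_force: [0.5, -0.4, -3.0]
width: 0.0302
finger_force: 30.0
```

```bash
python3 -c "
from h import *
s=shoot('wrist');cv2.imwrite('pics/w2.png',s['img']);print(obs()['tool_pos'])"
```

```text
[0.46784701 0.31454174 0.04163486]
```

View pics/w2.png

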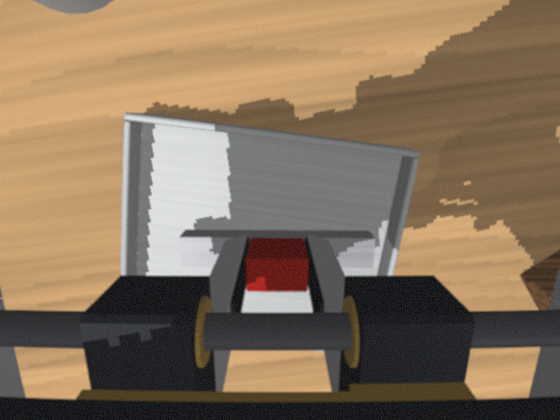

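The bar hangs level between the fingers at (277,262), inside the tray walls (left wall x≈130, right x≈400). Now I'll lower it the last few millimetres.

Call:
servo_tool:
  commands: [0,0,0.003,0,0,0,0.02,0,0,0.005,0,0,0,0.02,0,0,0.006,0,0,0,0.02,0,0,0.0065,0,0,0,0.02,0,0,0.0065,0,0,0,0.02]

```text
time: 7.2
tool_pos: [0.4675, 0.3145, 0.035]
ee_rot: [-3.142, -0.0, -0.132]
wrist_force: [0.6, 0.7, -2.6]
width: 0.0298
finger_force: 30.0
```

Call:
servo_tool:
  commands: [0,0,0.001,0,0,0,0.02,0,0,0.002,0,0,0,0.02,0,0,0.002,0,0,0,0.02]

```text
time: 7.58
tool_pos: [0.4676, 0.3145, 0.035]
ee_rot: [-3.141, -0.001, -0.132]
wrist_force: [-3.8, -1.9, 6.7]
width: 0.0293
finger_force: 30.0
```

Call:
servo_tool:
  commands: [0,0,0.001,0,0,0,0.035,0,0,0.001,0,0,0,0.055,0,0,0.001,0,0,0,0.055,0,0,0,0,0,0,0.055,0,0,-0.04,0,0,0,0.055,0,0,-0.09,0,0,0,0.055,0,0,-0.14,0,0,0,0.055,0,0,-0.185,0,0,0,0.055]

```text
time: 8.57
tool_pos: [0.4676, 0.3145, 0.22]
ee_rot: [-3.141, -0.001, -0.132]
wrist_force: [-0.0, 0.2, -0.1]
width: 0.0553
finger_force: 0.0
```

```bash
python3 -c "
from h import *
print(obs()['tool_pos'],goal(.53,-.03,.25,.39))
s=shoot('wrist');cv2.imwrite('pics/w3.png',s['img']);print([(d['conf'],d['box']) for d in spotter.trace('core_bar',s)],[d['box'] for d in spotter.trace('tray',s)])"
```

```text
[0.46756408 0.31452856 0.22001211] ([0.1073, 0.3333, -0.0301], [-0.02, -0.07, -29.92])
[(0.83, [226.3, 182.1, 100.0, 23.5]), (0.22, [474.1, 4.5, 85.1, 162.8])] [[188.1, 116.0, 163.2, 137.1], [417.4, 189.6, 68.3, 71.3]]
```

Call:
servo_tool:
  commands: [0.015,0.045,-0.01,0,0,-4,0.055,0.03,0.095,-0.02,0,0,-8,0.055,0.047,0.145,-0.03,0,0,-12,0.055,0.063,0.195,-0.03,0,0,-17,0.055,0.08,0.245,-0.03,0,0,-22,0.055,0.096,0.295,-0.03,0,0,-27,0.055,0.107,0.333,-0.03,0,0,-30,0.055,0.107,0.333,-0.03,0,0,-30,0.055,0.107,0.333,-0.03,0,0,-30,0.055]

```text
time: 9.85
tool_pos: [0.5291, -0.0291, 0.2464]
ee_rot: [-3.139, 0.002, 0.391]
wrist_force: [0.4, -0.1, -0.4]
width: 0.0553
finger_force: 0.0
```

Run:
```python
from h import *
o=obs();print(o["tool_pos"],o["ee_rot"])
s=shoot("wrist");cv2.imwrite("pics/w4.png",s["img"]);np.savez("w4.npz",**pack(s))
x,y,w,h=[int(v) for v in spotter.trace("jig",s)[0]["box"]];print(x,y,w,h)
x-=10;y-=10;w+=20;h+=20
f=min(800/w,600/h);print(x,y,f);cv2.imwrite("pics/w4c.png",cv2.resize(s["img"][y:y+h,x:x+w],None,fx=f,fy=f,interpolation=2))
```

```text
[ 0.52907997 -0.02909389  0.24636832] [-3.13949183e+00  2.12136522e-03  3.91162991e-01]
204 64 118 162
194 54 3.2967032967032965
```

View pics/w4c.png

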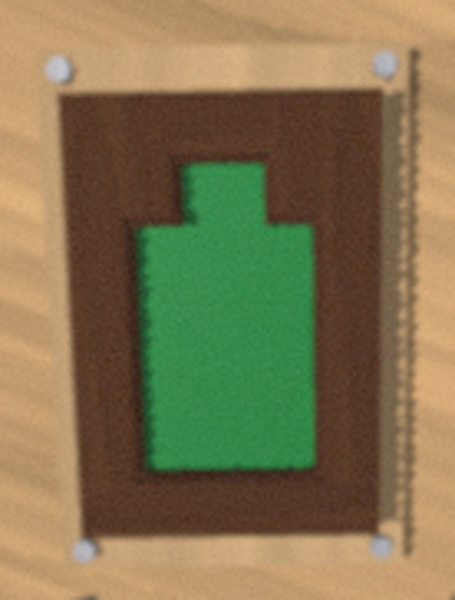

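Run:
```python
from h import *
w=np.load("w4.npz");s=dict(camera_matrix=w["K"],k1=float(w["k1"]),E=w["E"]); f=lambda L:np.array(L)/3.2967+[194,54]
print("block",fit([(84,52,28),(84,-52,28),(-64,-52,28),(-64,52,28)],f([(61,94),(382,91),(379,534),(84,536)]),s,[.553,0,.39]))
r=fit([(61.5,-13.5,18),(41.5,-13.5,18),(41.5,-29.5,18),(-41.5,-29.5,18)],f([(265,163),(266,225),(315,226),(316,468)]),s,[.553,0,.39]);print("green R",r)
print("green all",fit([(61.5,-13.5,18),(61.5,13.5,18),(41.5,-13.5,18),(41.5,-29.5,18),(-41.5,-29.5,18),(-41.5,29.5,18),(41.5,29.5,18)],f([(265,163),(183,163),(266,225),(315,226),(316,468),(149,468),(141,226)]),s,[.553,0,.39]))
print("to die",goal(.4485,-.2893,.2,.372))
```

```text
block (array([ 0.54790429, -0.00415596,  0.40186075]), np.float64(0.8754853609079873))
green R (array([ 0.54798761, -0.00445927,  0.40505087]), np.float64(0.30934746303709915))
green all (array([ 0.5482594 , -0.00441555,  0.40315616]), np.float64(0.6738618176935631))
to die ([-0.1745, 0.2101, 0.0472], [-0.06, 0.05, 1.2])
```

Call:
servo_tool:
  commands: [-0.03,0.035,0,0,0,0,0.045,-0.065,0.08,0,0,0,0,0.045,-0.1,0.125,0,0,0,0,0.045,-0.135,0.165,0,0,0,1,0.045,-0.165,0.2,0,0,0,1.2,0.045,-0.178,0.21,0.03,0,0,1.2,0.045,-0.178,0.21,0.08,0,0,1.2,0.045,-0.178,0.21,0.1,0,0,1.2,0.045,-0.178,0.21,0.1,0,0,1.2,0.045]

```text
time: 11.08
tool_pos: [0.4446, -0.2898, 0.1458]
ee_rot: [-3.137, 0.002, 0.372]
wrist_force: [0.0, -0.6, 0.2]
width: 0.045
finger_force: 0.0
```

Run:
```python
from h import *
print(goal(.4453,-.2908,.056,.373))
s=shoot("wrist");cv2.imwrite("pics/w5.png",s["img"]);np.savez("w5.npz",**pack(s))
```

```text
([0.0004, 0.0016, 0.0898], [-0.24, 0.12, -0.04])
```

View pics/w5.png

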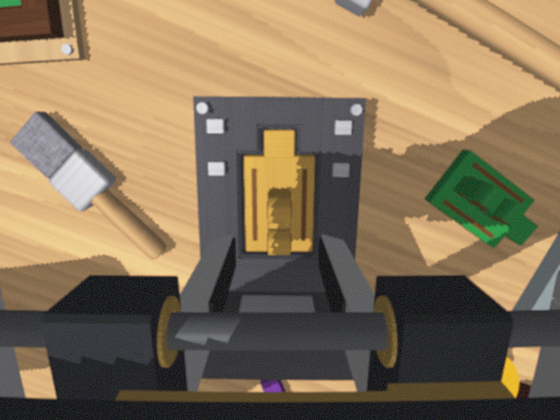

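The bar is gone and the rib at (279,222) sits centred between the fingers (x≈235 to 322). The brass plate corners are clear at (244,155) and (315,155), with the tongue end at y≈129.

Run:
```python
from h import *
w=np.load("w5.npz");s=dict(camera_matrix=w["K"],k1=float(w["k1"]),E=w["E"])
q,e=fit([(40,28,39),(40,-28,39),(-40,-28,39),(-40,28,39),(60,12,39),(60,-12,39)],[(243.5,155),(315,155),(314,253),(244,252),(264,129),(295,129)],s,[.449,-.289,.37]);print(q,e)
c=np.array([np.cos(q[2]),np.sin(q[2])]);p=q[:2]-.004*c;print(p,goal(*p,.056,q[2]))
```

```text
[ 0.44933639 -0.28945173  0.36871128] 1.6584906103798858
[ 0.44560522 -0.29089339] ([-0.0, 0.0004, 0.0917], [-0.05, 0.02, 0.2])
```

Call:
servo_tool:
  commands: [0,0.001,0.03,-0.1,0.1,0,0.045,0,0.001,0.06,-0.1,0.1,0,0.045,0,0.001,0.08,-0.1,0.1,0,0.045,0,0.001,0.09,-0.1,0.1,0,0.045,0,0.001,0.09,-0.1,0.1,0,0.045,0,0.001,0.09,-0.1,0.1,0,0.02,0,0.001,0.09,-0.1,0.1,0,0.005,0,0.001,0.09,-0.1,0.1,0,0.005,0,0.001,0.09,-0.1,0.1,0,0.005,0,0.001,0.09,-0.1,0.1,0,0.005]

```text
time: 12.38
tool_pos: [0.4454, -0.2916, 0.0586]
ee_rot: [-3.141, -0.002, 0.371]
wrist_force: [-2.4, 3.7, 5.3]
width: 0.0159
finger_force: 30.0
```

Call:
servo_tool:
  commands: [0,0,-0.004,0,0,0,0.005,0,0,-0.012,0,0,0,0.005,0,0,-0.025,0,0,0,0.005,0,0,-0.05,0,0,0,0.005,0,0,-0.09,0,0,0,0.005,0,0,-0.13,0,0,0,0.005,0,0,-0.16,0,0,0,0.005,0,0,-0.16,0,0,0,0.005]

```text
time: 13.38
tool_pos: [0.4467, -0.294, 0.2221]
ee_rot: [3.132, -0.006, 0.37]
wrist_force: [-0.5, -1.6, -5.6]
width: 0.0158
finger_force: 30.0
```

Run:
```python
from h import *
jx,jy,jw=.548,-.0044,.403
print(obs()["ee_rot"],goal(jx-.004*np.cos(jw),jy-.004*np.sin(jw),.15,jw))
s=shoot("wrist");cv2.imwrite("pics/w6.png",s["img"]);np.savez("w6.npz",**pack(s),M=T(obs()))
```

```text
[ 3.13216873 -0.00575338  0.37031678] ([0.1948, -0.2338, 0.071], [0.55, -0.32, -1.87])
```

View pics/w6.png

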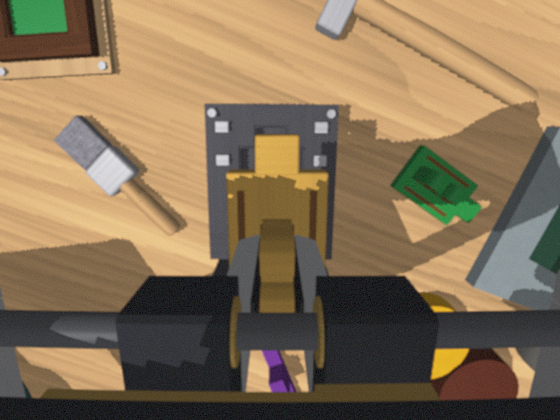

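The casting is held and clear of the mould: tongue end at (255..299,135), plate front corners at (227,173) and (328,173). Next I'll measure its pose in the grip.

Run:
```python
from h import *
w=np.load("w6.npz");s=dict(camera_matrix=w["K"],k1=float(w["k1"]),E=np.linalg.inv(w["M"])@w["E"])
# tool frame: tool x = casting x, tool y = -casting y, z down; model flipped into tool axes
pix=[(227,173),(328,173),(255,135),(299,135),(255,172.5),(299,172.5)]
m=[(40,-28,0),(40,28,0),(60,-12,0),(60,12,0),(40,-12,0),(40,12,0)]
for z in (.0166,.0196,.0226): print(z,fit(m,pix,s,[.004,0,0],z))
```

```text
0.0166 (array([ 0.00471596,  0.00148772, -0.00035428]), np.float64(1.6227515604353755))
0.0196 (array([ 0.00439897,  0.00150271, -0.00035813]), np.float64(0.8167097723244865))
0.0226 (array([ 0.00408162,  0.0015177 , -0.00036189]), np.float64(0.8481320283427181))
```

```bash
python3 -c "
from h import *
print(goal(.5434,-.0047,.15,.403),obs()['tool_pos'])"
```

```text
([0.1952, -0.2339, 0.0688], [0.28, -0.18, -1.88]) [ 0.44571701 -0.29314002  0.2193025 ]
```

Call:
servo_tool:
  commands: [0.04,-0.048,0,0,0,0,0.005,0.075,-0.09,0,0,0,-0.5,0.005,0.11,-0.132,0,0,0,-1,0.005,0.145,-0.174,0.01,0,0,-1.5,0.005,0.175,-0.21,0.03,0.2,-0.2,-1.8,0.005,0.19,-0.228,0.05,0.2,-0.2,-1.9,0.005,0.195,-0.234,0.068,0.2,-0.2,-1.9,0.005,0.195,-0.234,0.068,0.2,-0.2,-1.9,0.005,0.195,-0.234,0.068,0.2,-0.2,-1.9,0.005,0.195,-0.234,0.068,0.2,-0.2,-1.9,0.005]

```text
time: 14.68
tool_pos: [0.543, -0.0051, 0.1512]
ee_rot: [-3.141, -0.0, 0.402]
wrist_force: [0.4, -0.7, -4.9]
width: 0.0159
finger_force: 30.0
```

Run:
```python
from h import *
s=shoot("wrist");cv2.imwrite("pics/w7.png",s["img"]);o=obs();print(o["tool_pos"],o["ee_rot"])
np.savez("w7.npz",**pack(s),H=s["hand_eye"])
pix=[(227,173),(328,173),(255,135),(299,135),(255,172.5),(299,172.5)]
m=[(40,-28,0),(40,28,0),(60,-12,0),(60,12,0),(40,-12,0),(40,12,0)]
t=dict(s,E=s["hand_eye"])
for z in (.0166,.0196,.0226): print(z,fit(m,pix,t,[.004,0,0],z))
a=s["img"][60:270,180:380];cv2.imwrite("pics/w7c.png",cv2.resize(a,None,fx=2.8,fy=2.8,interpolation=2))
```

```text
[ 0.54299201 -0.00489389  0.15122164] [-3.14128451e+00 -2.63036009e-04  4.02180122e-01]
0.0166 (array([ 0.00434899,  0.0003406 , -0.00072718]), np.float64(2.4021446615007562))
0.0196 (array([ 0.00402484,  0.00034216, -0.00072737]), np.float64(1.5711333503894025))
0.0226 (array([ 0.00370031,  0.00034372, -0.00072754]), np.float64(0.7659388490762069))
```

View pics/w7c.png

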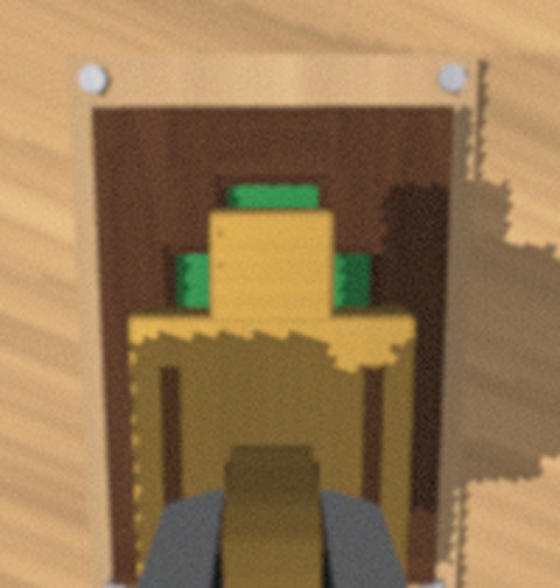

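The tongue points into the slot and the casting lines up with the pocket (green shows evenly around the tongue at crop x 178..372). I'll work out the remaining offset.

Run:
```python
from h import *
w=np.load("w7.npz");s=dict(camera_matrix=w["K"],k1=float(w["k1"]),E=w["E"]); f=lambda L:np.array(L)/2.8+[180,60]
z=.1512-.0336
for dz in (0,-.002):
  c,e=fit([(40,28,14),(40,-28,14),(60,12,14),(60,-12,14)],f([(129,317),(414,317),(210,211),(333,211)]),s,[.547,-.004,.4],z+dz);print("cast",c,e)
j,e=fit([(84,52,28),(84,-52,28),(61.5,-13.5,18),(41.5,-29.5,18),(61.5,13.5,18),(41.5,29.5,18)],f([(94,108),(454,108),(320,186),(372,254),(226,186),(177,255)]),s,[.547,-.004,.4]);print("jig",j,e)
for J in (j,[.548,-.0044,.403]):
  d=np.array(J)-c; a=.402; print("tool dx,dy mm",1e3*(d[0]*np.cos(a)+d[1]*np.sin(a)),1e3*(d[0]*np.sin(a)-d[1]*np.cos(a)),"yaw deg",np.degrees(d[2]))
```

```text
cast [ 0.54656549 -0.00370447  0.40121528] 0.8517854497694657
cast [ 0.54639875 -0.00377478  0.40121594] 0.5367251050253117
jig [ 0.54768216 -0.00405954  0.40280552] 1.046070758028236
tool dx,dy mm 1.0696874134842211 0.7642089194096212 yaw deg 0.09107648686381785
tool dx,dy mm 1.2289796194676408 1.2018797168749586 yaw deg 0.10221926740876915
```

Call:
servo_tool:
  commands: [0.001,0.001,0.02,0,0,0,0.005,0.001,0.001,0.045,0,0,0,0.005,0.001,0.001,0.065,0,0,0,0.005,0.001,0.001,0.078,0,0,0,0.005,0.001,0.001,0.084,0,0,0,0.005,0.001,0.001,0.084,0,0,0,0.005]

```text
time: 15.48
tool_pos: [0.5438, -0.0045, 0.0662]
ee_rot: [-3.14, 0.001, 0.403]
wrist_force: [-0.4, -0.4, -5.8]
width: 0.0161
finger_force: 30.0
```

Call:
servo_tool:
  commands: [0,0,0.002,0,0,0,0.005,0,0,0.004,0,0,0,0.005,0,0,0.006,0,0,0,0.005,0,0,0.008,0,0,0,0.005,0,0,0.01,0,0,0,0.005,0,0,0.01,0,0,0,0.005]

```text
time: 16.23
tool_pos: [0.5433, -0.0043, 0.0556]
ee_rot: [-3.14, 0.002, 0.404]
wrist_force: [-0.4, 0.9, -5.5]
width: 0.0157
finger_force: 30.0
```

Underside should be at about z 0.022, already inside the pocket with no contact force. I'll lower the rest.

Call:
servo_tool:
  commands: [0,0,0.001,0,0,0,0.005,0,0,0.002,0,0,0,0.005,0,0,0.003,0,0,0,0.005,0,0,0.004,0,0,0,0.005,0,0,0.005,0,0,0,0.005,0,0,0.005,0,0,0,0.005]

```text
time: 16.98
tool_pos: [0.5436, -0.0044, 0.0518]
ee_rot: [-3.14, 0.002, 0.404]
wrist_force: [-3.5, -0.5, 1.0]
width: 0.0159
finger_force: 30.0
```

Call:
servo_tool:
  commands: [0,0,0.001,0,0,0,0.005,0,0,0.001,0,0,0,0.005,0,0,0.001,0,0,0,0.02,0,0,0.001,0,0,0,0.03,0,0,0.001,0,0,0,0.04,0,0,0,0,0,0,0.04]

```text
time: 17.73
tool_pos: [0.5436, -0.0043, 0.0508]
ee_rot: [-3.14, 0.002, 0.404]
wrist_force: [-0.1, -0.2, -0.6]
width: 0.0398
finger_force: 0.0
```

Call:
servo_tool:
  commands: [0,0,-0.01,0,0,0,0.04,0,0,-0.04,0,0,0,0.04,0,0,-0.08,0,0,0,0.04,0,0,-0.13,0,0,0,0.04,0,0,-0.18,0,0,0,0.06,0,0,-0.195,0,0,0,0.06,0,0,-0.195,0,0,0,0.06,0,0,-0.195,0,0,0,0.06]

```text
time: 18.73
tool_pos: [0.543, -0.0044, 0.2434]
ee_rot: [-3.138, 0.006, 0.404]
wrist_force: [-0.4, -0.1, 0.0]
width: 0.0601
finger_force: 0.0
```

Run:
```python
from h import *
s=shoot("wrist");np.savez("w8.npz",**pack(s))
x,y,w,h=[int(v) for v in spotter.trace("jig",s)[0]["box"]]
x-=10;y-=10;w+=20;h+=20
f=min(800/w,600/h);print(x,y,f);cv2.imwrite("pics/w8c.png",cv2.resize(s["img"][y:y+h,x:x+w],None,fx=f,fy=f,interpolation=2))
t=shoot("top");d=spotter.trace("core_bar",t)
print([(round(q["conf"],2),q["box"]) for q in d])
```

```text
211 75 3.3707865168539324
[(0.79, [135.8, 225.6, 41.9, 12.1]), (0.72, [387.7, 298.0, 33.0, 31.5]), (0.58, [256.0, 201.5, 22.5, 12.1]), (0.54, [322.4, 95.4, 32.1, 21.2])]
```

View pics/w8c.png

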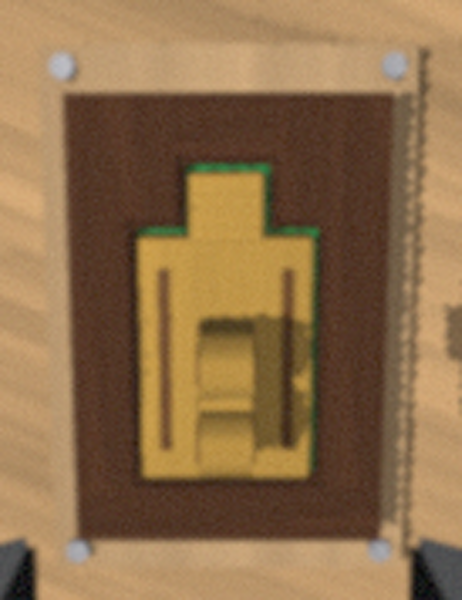

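The casting sits in the pocket with a thin, even green gap around the tongue (crop 187..270, y≈168). The bar is at (157,231) in the top view, in the middle of the tray. The arm is clear of both, so I'm handing in.

```bash
python3 -c "
from bench import close_job
print(close_job())"
```

```text
the job is handed in; nothing more can be done
None
```

I've handed the job in: the core bar stands in the tray and the casting is seated in the jig with its tongue in the slot. Both were set down and let go, at about 19 s of the 61 s allowed; the hand-in gave no verdict.

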